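# Load a board carrier into the sloped test cradle

### The arm

A 6-joint arm with a two-finger parallel gripper is mounted at the origin on a cart in front of the work surface, level with it; the furniture and walls round the work are solid. World frame = base frame: x ahead of the robot, y to its left, z up, the work surface at z = 0. Lengths are in m, angles in degrees, forces in N, time in s.
With the tool pointing down it reaches from about 0.375 to 0.9 m from the base axis. Payload 3.1 kg.
Tool frame: the origin (TCP) lies at the very end of the fingers, on their centre line; the grasp point (between the pads) lies 19 mm behind it (bot.hold_point_z is the z of the grasp point in the tool frame, in m); z points along the fingers, y is the line along which they close (so a half turn about z gives the same grasp; the last joint's range is limited). The gripper opens to 87 mm and grips with 3 to 60 N. Pads are 19 mm wide; open, the fingers measure 117 mm over their backs; the gripper's body (75 mm by 190 mm) begins 51 mm behind the grasp point.
Start: joints at [62.252, 30.224, 82.088, -0, 67.689, -10.227], TCP at [0.188, 0.596, 0.201] pointing down, gripper open.
Joint ranges: [-176.69, 176.69], [-43.24, 126.21], [12.49, 139.97], [-82, 262], [0, 151.66], [-163.58, 163.58]. Speed limits (degrees/s): [159.86, 159.86, 180, 180, 180, 180].

### API

Orientations are given as a 3x3 rotation matrix whose columns are the frame's x, y, z axes.
In Python, from rig import bot, capture, camera_model gives the robot as it stands.
- The arm moves only by the tool apply_moves, never from a script. Its argument "plan" is text: rows parted by semicolons, each of 6 numbers parted by spaces: the shift along the tool's x, y, z in units of 0.05 m (1.0 is 0.05 m), then the turn, a rotation vector about the tool's x, y, z in units of 360 degrees (1.0 is 360 degrees). In form: dx dy dz ax ay az; .... A call has 1 to 10 rows; each row shifts and turns the commanded pose from where the row before left it, along the tool's axes as they then stand; what a row does not reach is not made up. A row lasts 1/12 s, in which the tool goes at most 41.7 mm and 7.16 degrees, less where a joint would pass 70% of its speed; a pose out of reach is approached as far as the arm can. A call with a number of a shift or a turn outside -1 to 1 is refused whole. A call with a gripper value outside its range is refused whole. "gripper" is the gripper command: -1 is shut, 1 is fully open, values between are in proportion, set as the call begins (left out, the last holds). The fingers move at their own pace and stop on an object; the grip force is fixed at half the most. Time passes only in rows, so rows that do not move let the fingers close. It gives the time, the measured TCP pose, the force, the opening and the grip force at its end, in the units of the state.
- bot.read_state(): the state, without advancing time (a new reading comes with each control period).
- capture(name): name is "side" or "top" or "wrist"; returns the picture (384x512x3 uint8, red, green, blue); there is no depth.
- camera_model(name): a dict with "vertical_fov" (degrees; the focal length in pixels is half the picture's height over the tangent of half this angle, whatever the lens; pixels are square), "cx", "cy" (the principal point, pixels), "position" and "rotation" of the camera in the world; the wrist camera has in their place "hand_eye" (4x4, takes a point from camera to tool coordinates, whose origin is the TCP and whose axes are the flange's). Camera axes: x right, y down, z forward; pixel columns grow to the right and rows downward; lengths in m; the calibration is good to about 2 mm. The wrist camera is an equidistant fisheye: a pixel r from the principal point sees the ray r / f radians off the axis. A picture is of the moment at which its call begins: read the wrist's pose just before it. camera_model takes no time and is no camera call.
- bot.hand_in(): hands the job in; it is judged then, once.
The state is a dict: "time_s": time; "joint_positions": joint angles; "qvel": joint speeds; "tau": joint torques, N m; "position": TCP position; "tcp_rot": TCP orientation; "force": force on the tool from outside, world axes, zero at the start; "moment": the same for the moment, N m; "opening": opening from 0.0 (shut) to 1.0 (fully open); "grasp_force": force on a finger pad.
Only numpy, scipy, OpenCV 4.12 (cv2) and the standard library are available. Lean on these libraries where they do the work, as an engineer would, in place of code of your own. Each camera call takes 0.05 s, during which the arm holds its last target. There are 200 camera calls.

### The job

Pick up the board carrier lying beside the sloped test cradle, lay it chamfered nose first on the lower end of the cradle's deck, and push it up the deck, under the sprung rollers, until it is fully home against the top stop with the contact pin pressed in. Do not ram the stop, and leave the carrier resting there; leave the other things on the bench where they are.

Things in the scene. Friction and masses are not known exactly. Their poses are not given: they have to be found in the camera images.
- carrier: Loose black board carrier: frame with a sunk green circuit board, 130 long (x) x 56 wide (y) x 14 thick, 0.14 to 0.28 kg. Origin: centre of its underside, z up. +x is the nose, where the two side rims are chamfered from 14 down to 9 over the last 10 mm. The tail (-x) is square, 14 high: the face to push. Grip it across the 56 mm width. Starts flat on the bench beside the cradle.
- carrier_nose (a point): Middle of the carrier's front face, 65 ahead of its origin, 4.5 above its underside; axes as the carrier's. A white connector strip lies across the board at this end.
- cradle: Fixed sloped test cradle: grey deck with aluminium guides on a dark stand, 270 x 97, up to 105 high. Origin on the bench under its middle; x level, pointing up the slope; y to the left of it; z up. Deck: 86 wide, 270 long, rises 10 degrees (0.1745 rad) along +x from a lower edge 6 above the bench at x = -133. Friction holds the carrier where it is left.
- deck_foot (a point): Middle of the deck's lower edge, on its upper surface, axes as the cradle's. Distances s named here run from this edge up the deck; heights are square to the deck. From s 0 to 98 the deck is bare and open above and to both sides.
- contact_pin (a joint): Brass contact pin, 6 in diameter, that stands 6 mm out of the middle of the top stop's face and is pressed in by the carrier's nose with under 1 N. 0 = free, 0.006 m = pressed flush with the stop's face, i.e. carrier against the stop.
- foil_tape: Bystander: white tape roll lying flat, 52 in diameter x 20, origin at the centre of its underside. Leave it.
- cutters: Bystander: flush cutters with red handles, 55 x 118 x 9, origin under their middle, y along them. Leave them.
- squeeze_bottle: Bystander: light blue squeeze bottle, 42 in diameter x 126 high, standing; origin under its middle. Leave it.
- phone: Bystander: phone lying flat, 146 x 71 x 11, x along it, origin under its middle. Leave it.
- guide_mouth (a point): On the deck's middle at s 98, where the guides begin: they flare in from 79 apart to 59 apart at s 136 (13 high), then run straight to s 269 (15.5 high, 1.5 play each side of the carrier). From s 206 on, steel strips overhang the channel by 4.5 on each side at height 16, so the carrier goes in only by sliding up from below. Axes as the cradle's.
- roller_line (a point): On the deck's middle at s 190, 10 above it: underside of two sprung rollers, 16 in diameter, under a bridge (top 58 above the deck, 97 wide). The carrier's rims must lift them 4. Passing them takes a push of about 5 to 9 N, sliding on under them 3 to 7 N (bare deck 1 to 3 N); this is not the stop.
- stop_range_mid (a point): On the deck's middle at s 250. The top stop, a rigid block 15 high across the channel, is clamped with its lower face anywhere from 15 below to 15 above this point along the deck (s 235 to 265). Where is not reported: feel for it. Against it the push rises steeply past 12 N. Contact forces adding up to over 90 N on the carrier there count as ramming.

How it is judged:
By the outcome, as a careful person would: the job done as asked, in the order asked, and still so for the second after the job is handed in, with the robot touching nothing.
It also fails if it takes over 48 s, if anything falls off the work surface, if the arm or the gripper's body presses on something with over 40 N, if the wrist force passes 120 N, or if a joint passes its speed limit or range.

## Working session

There is one attempt and no reset: what is moved stays moved. The work goes in short steps, Python scripts to look and compute and a tool call to move; the robot and the scene stay as the last step left them, time stands still between calls to the robot, and variables do not carry over. Pictures are saved under pics/ and viewed, at most 10 in all, crops included, and the job is handed in when it is done.

Besides the shell and the picture viewer there is one more tool, called after "Request:" as name(argument=value, ...), one argument or row to a line, values as JSON. apply_moves: Moves the arm, as the interface text tells. Its arguments: {"type":"object","properties":{"plan":{"type":"string"},"gripper":{"type":"number"}},"required":["plan"]}

```bash
mkdir -p pics; ls; python3 - <<'E'
from rig import bot,capture,camera_model
import cv2,numpy as np
s=bot.read_state();print(s)
for n in("top","side"):
    im=capture(n);cv2.imwrite(f"pics/{n}0.png",cv2.resize(im[:,:,::-1],(800,600),interpolation=cv2.INTER_CUBIC))
    cv2.imwrite(f"pics/raw_{n}0.png",im[:,:,::-1])
    print(n,camera_model(n))
print(camera_model("wrist"),bot.hold_point_z)
E
```

```text
pics
{'time_s': 0.0, 'joint_positions': array([ 6.22520012e+01,  3.02783490e+01,  8.21546857e+01,  6.97673435e-05,
        6.76889167e+01, -1.02267109e+01]), 'qvel': array([-0.04878405, -0.03231304,  0.05912744,  0.12635549, -0.02599707,
       -0.06453854]), 'tau': array([-2.78651743e-03, -4.40046465e+01, -1.76594138e+01,  6.31056377e-02,
        5.84048009e-02, -1.71260003e-04]), 'position': array([0.18776807, 0.59532989, 0.19958774]), 'tcp_rot': array([[-9.53604832e-01,  3.01059529e-01, -9.91969158e-04],
       [ 3.01060925e-01,  9.53603048e-01, -1.88316351e-03],
       [ 3.79000494e-04, -2.09443697e-03, -9.99997735e-01]]), 'force': array([-0.21434066,  0.32836797,  0.19862017]), 'moment': array([ 0.03225576, -0.00838333,  0.02780502]), 'grasp_force': 0.0, 'opening': 1.0029856002648403}
top {'vertical_fov': 47.66937856436227, 'cx': 251.6820769471161, 'cy': 197.84840296626223, 'position': array([ 0.36924213, -0.19996482,  1.08444465]), 'rotation': array([[ 0.02094396, -0.98778684,  0.15439724],
       [-0.9997714 , -0.02002802,  0.00748556],
       [-0.00430187, -0.15451872, -0.9879805 ]])}
side {'vertical_fov': 54.68995025537604, 'cx': 259.81867069922663, 'cy': 189.63696800265728, 'position': array([ 0.53554262, -0.8622522 ,  0.56436184]), 'rotation': array([[ 0.9998821 , -0.00974882, -0.01186382],
       [ 0.00366782, -0.59861904,  0.80102546],
       [-0.01491096, -0.80097454, -0.5985127 ]])}
{'vertical_fov': 65.70646984690485, 'cx': 255.20026992316824, 'cy': 192.29206267388258, 'hand_eye': array([[-6.38206888e-04, -9.61075983e-01, -2.76283455e-01,
         7.56541563e-02],
       [ 9.99999574e-01, -7.97663487e-04,  4.64771241e-04,
         4.16945611e-04],
       [-6.67061702e-04, -2.76283041e-01,  9.61076083e-01,
        -1.83972906e-01],
       [ 0.00000000e+00,  0.00000000e+00,  0.00000000e+00,
         1.00000000e+00]])} -0.0187
```

View pics/top0.png

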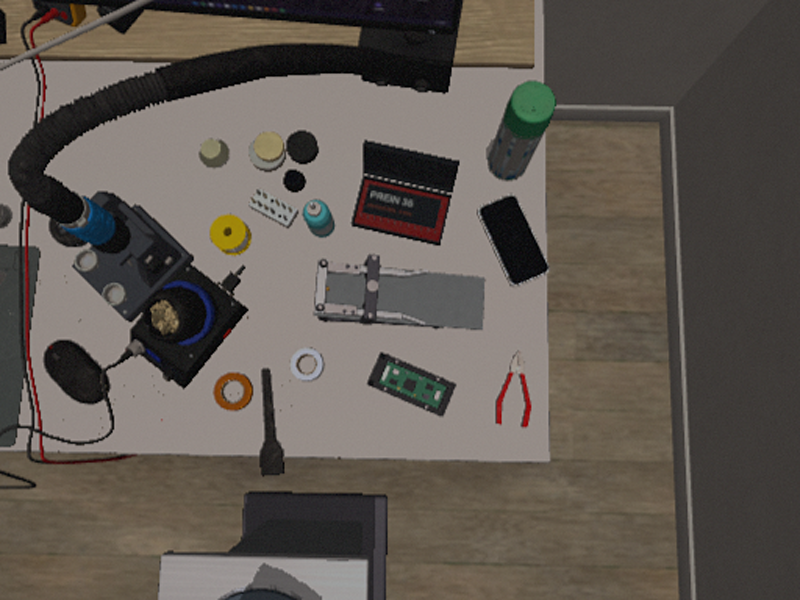

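View pics/side0.png

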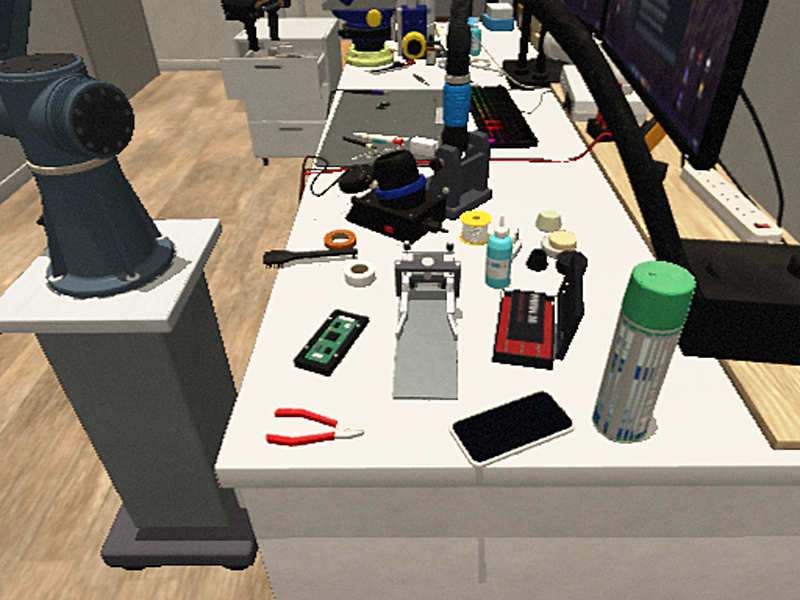

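The top view shows the cradle at about (400,292), with its low end to the right at (484,300) and its upslope end to the left. The carrier is at (411,384), the tape at (307,364), the cutters at (514,390), the phone at (513,240) and the bottle at (318,216). Next I'll take enlarged crops of the cradle and carrier.

```bash
python3 - <<'E'
import cv2,numpy as np
a=cv2.imread("pics/raw_top0.png")[155:275,195:315]
b=cv2.imread("pics/raw_side0.png")[150:262,180:300]
f=lambda i:cv2.resize(i,None,fx=5,fy=5,interpolation=cv2.INTER_CUBIC)
cv2.imwrite("pics/ctop.png",f(a)); cv2.imwrite("pics/cside.png",f(b))
E
```

```text
(no output)
```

View pics/ctop.png

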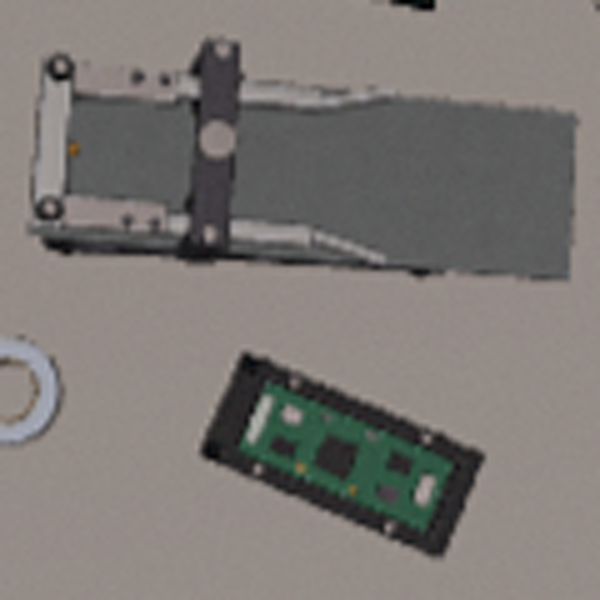

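View pics/cside.png

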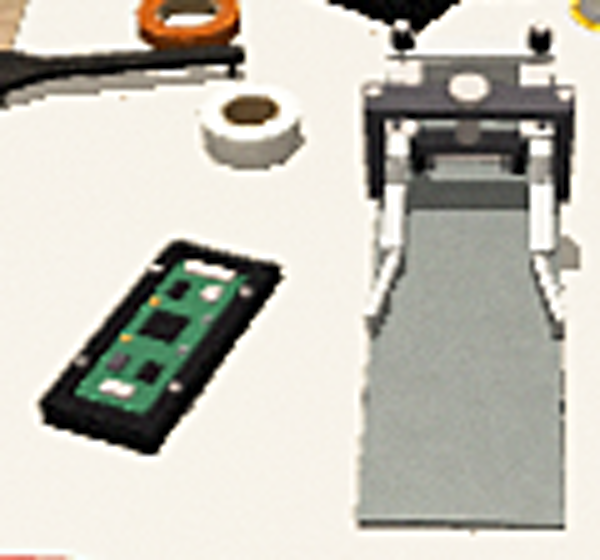

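The long white connector strip at ctop (260,420) puts the nose end to the left. The deck's lower-edge corners are at ctop (577,116) and (569,278). The side crop gives the same layout. Next I'll fit the poses from both cameras.

```bash
cat > h.py <<'E'
import numpy as np
from rig import bot,capture,camera_model
from scipy.optimize import least_squares
from scipy.spatial.transform import Rotation as R
def proj(m,P):
    p=(np.atleast_2d(P)-m["position"])@np.array(m["rotation"]); f=192/np.tan(np.radians(m["vertical_fov"]/2))
    return p[:,:2]/p[:,2:]*f+[m["cx"],m["cy"]]
def ray(m,uv,z):
    f=192/np.tan(np.radians(m["vertical_fov"]/2)); d=np.array(m["rotation"])@[(uv[0]-m["cx"])/f,(uv[1]-m["cy"])/f,1]
    return m["position"]+d*(z-m["position"][2])/d[2]
def pose(q,L): # x,y,yaw deg
    c,s=np.cos(np.radians(q[2])),np.sin(np.radians(q[2])); return np.asarray(L)@np.array([[c,s,0],[-s,c,0],[0,0,1]])+[q[0],q[1],0]
def fit(obs,q0):
    f=lambda q:np.concatenate([(proj(m,pose(q,L))-uv).ravel() for m,L,uv in obs])
    r=least_squares(f,q0,loss="soft_l1"); return r.x,f(r.x).reshape(-1,2)
T10=np.radians(10)
def deck(s,y,h): return [-.133+s*np.cos(T10)-h*np.sin(T10), y, .006+s*np.sin(T10)+h*np.cos(T10)]
E
cat > m1.py <<'E'
from h import *
T,S=camera_model("top"),camera_model("side")
ct=lambda p:(np.array(p)+.5)/5-.5+[195,155]
cs=lambda p:(np.array(p)+.5)/5-.5+[180,150]
car=[(T,[[-.065,-.028,.014],[-.065,.028,.014],[.065,.028,.009],[.065,-.028,.009]],ct([(485,456),(441,556),(205,456),(250,355)])),
 (S,[[-.065,.028,.014],[-.065,-.028,.014],[.065,.028,.009],[.065,-.028,.009]],cs([(42,404),(155,438),(178,241),(285,266)]))]
a=ct([(485,456),(441,556),(205,456),(250,355)])
for sel in (car,car[:1],car[1:]):
    q,r=fit(sel,[.35,-.2,67]);print("car",q.round(4),r.round(1).tolist())
crT=(T,[deck(0,-.043,0),deck(0,.043,0),deck(.098,.0395,.013),deck(.098,-.0395,.013)],ct([(577,116),(569,278),(385,261),(393,96)]))
crS=(S,[deck(0,.043,0),deck(0,-.043,0)],cs([(360,522),(565,522)]))
for sel in ([crT,crS],[crT],[crS]):
    q,r=fit(sel,[.5,-.2,90]);print("cradle",q.round(4),r.round(1).tolist())
for n,uv,z in (("tape",(307,364),.02),("station",(190,320),.1),("blue",(100,220),.2),("bottle",(318,212),.126)):
    print(n,ray(T,(np.array(uv)+.5)/1.5625-.5,z).round(3))
E
python3 m1.py
```

```text
car [ 0.4189 -0.2222 68.2666] [[0.3, -0.5], [0.5, 0.8], [-1.3, 0.0], [-1.4, -0.7], [-0.4, 0.4], [-0.1, 0.2], [0.3, 0.3], [-0.2, 0.4]]
car [ 0.4186 -0.2234 67.8212] [[0.8, -0.1], [0.8, 1.1], [-0.9, -0.1], [-0.8, -0.7]]
car [ 0.4189 -0.2211 68.5254] [[-0.2, 0.2], [0.2, -0.2], [0.3, -0.0], [-0.2, 0.1]]
cradle [ 0.5545 -0.2029 88.2183] [[-0.4, -0.5], [0.1, 0.8], [-0.2, -0.7], [-0.4, 0.5], [-0.6, 0.2], [0.7, 0.8]]
cradle [ 0.5548 -0.2034 88.056 ] [[-0.1, -0.5], [0.3, 0.8], [-0.0, -0.8], [-0.1, 0.5]]
cradle [ 0.5516 -0.2014 89.4356] [[-0.6, -0.0], [0.6, -0.0]]
tape [ 0.446 -0.058  0.02 ]
station [0.501 0.105 0.1  ]
blue [0.621 0.205 0.2  ]
bottle [ 0.661 -0.079  0.126]
```

Request:
apply_moves(
  plan="0 -0.65 -0.2 0 0 0;0 -0.65 -0.2 0 0 0;0 -0.65 -0.2 0 0 0;0 -0.65 -0.2 0 0 0;0 -0.65 -0.2 0 0 0;0 -0.65 -0.2 0 0 0;-0.75 -0.033 0 0 0 0.0139;-0.75 -0.033 0 0 0 0.0139;-0.75 -0.033 0 0 0 0.0139;-0.75 -0.033 0 0 0 0.0139",
  gripper=1,
)

```text
time_s: 0.93
position: [0.2632, 0.3403, 0.2608]
tcp_rot: [[-0.791, 0.612, 0.001], [0.612, 0.791, 0.001], [-0.0, 0.001, -1.0]]
force: [1.1, -0.2, -0.1]
opening: 1.0
grasp_force: 0.0
```

Request:
apply_moves(
  plan="-0.75 -0.033 0 0 0 0.0139;-0.75 -0.033 0 0 0 0.0139;-0.75 -0.033 0 0 0 0.0139;-0.75 -0.033 0 0 0 0.0139;-0.75 -0.033 0 0 0 0.0139;-0.75 -0.033 0 0 0 0.0139;-0.75 -0.033 0 0 0 0.0139;-0.75 -0.033 0 0 0 0.0139;-0.75 -0.033 0 0 0 0.0139;-0.75 -0.033 0 0 0 0.0139",
)

```text
time_s: 1.77
position: [0.4299, 0.0163, 0.2604]
tcp_rot: [[-0.038, 0.999, 0.0], [0.999, 0.038, 0.0], [0.0, 0.0, -1.0]]
force: [0.3, -0.8, -0.5]
opening: 0.999
grasp_force: 0.0
```

Request:
apply_moves(
  plan="-0.75 -0.033 0 0 0 0.0139;-0.75 -0.033 0 0 0 0.0139;-0.75 -0.033 0 0 0 0.0139;-0.75 -0.033 0 0 0 0.0139;-0.75 -0.033 0 0 0 0.0139;0 0.5 0 0 0 0;0 0.4 0 0 0 0",
)

```text
time_s: 2.35
position: [0.4376, -0.1856, 0.2604]
tcp_rot: [[0.39, 0.921, -0.0], [0.921, -0.39, -0.0], [-0.0, 0.0, -1.0]]
force: [0.3, 0.7, 0.5]
opening: 1.003
grasp_force: 0.0
```

```bash
cat >> h.py <<'E'
def wcam():
    s=bot.read_state(); m=camera_model("wrist"); H=np.array(m["hand_eye"]); A=np.eye(4); A[:3,:3]=s["tcp_rot"]; A[:3,3]=s["position"]
    C=A@H; m["position"],m["rotation"]=C[:3,3],C[:3,:3]; return m
def fproj(m,P):
    p=(np.atleast_2d(P)-m["position"])@m["rotation"]; f=192/np.tan(np.radians(m["vertical_fov"]/2))
    rr=np.hypot(p[:,0],p[:,1]); th=np.arctan2(rr,p[:,2]); return p[:,:2]/rr[:,None]*(th*f)[:,None]+[m["cx"],m["cy"]]
def wfit(m,L,uv,q0):
    f=lambda q:(fproj(m,pose(q,L))-uv).ravel(); r=least_squares(f,q0); return r.x,f(r.x).reshape(-1,2)
E
python3 - <<'E'
from h import *; import cv2,pickle
m=wcam(); im=capture("wrist")[:,:,::-1].copy(); pickle.dump(m,open("w1.pkl","wb"))
b=cv2.resize(im,(800,600),interpolation=cv2.INTER_CUBIC)
C=[[-.065,-.028,.014],[-.065,.028,.014],[.065,.028,.009],[.065,-.028,.009]]
k=lambda uv:(uv+.5)*1.5625-.5
print(k(fproj(m,pose([.4187,-.222,68.3],C))).round(0).tolist())
D=[deck(0,-.043,0),deck(0,.043,0),deck(.098,.0395,.013),deck(.098,-.0395,.013)]
print(k(fproj(m,pose([.5545,-.203,88.2],D))).round(0).tolist())
cv2.imwrite("pics/w1.png",b)
E
```

```text
[[425.0, 356.0], [370.0, 357.0], [365.0, 227.0], [424.0, 226.0]]
[[590.0, 327.0], [516.0, 356.0], [499.0, 279.0], [576.0, 250.0]]
```

View pics/w1.png

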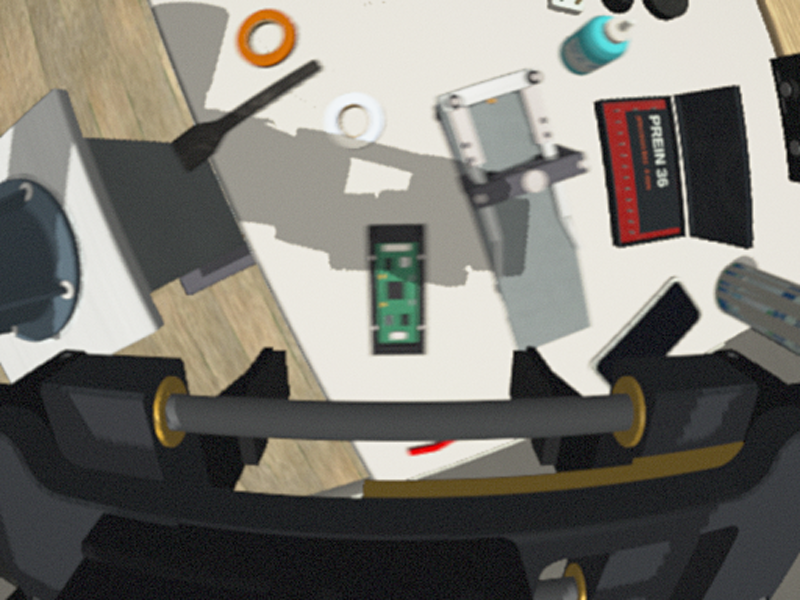

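The wrist view shows the carrier's corners at (424,354), (371,353), (368,226) and (423,225), within about 2 px of the prediction. The deck's lower edge runs from (517,347) to (590,323), slightly farther upslope than predicted, so I'll check it again later. Next I go down to grasp.

Request:
apply_moves(
  plan="-0.41 -0.032 0.6 0 0 -0.0035;-0.41 -0.032 0.6 0 0 0;0 0 0.8 0 0 0;0 0 0.8 0 0 0;0 0 0.8 0 0 0;0 0 0.8 0 0 0;0 0 0.5 0 0 0;0 0 0.23 0 0 0;0 0 0 0 0 0",
)

```text
time_s: 3.15
position: [0.418, -0.2176, 0.0012]
tcp_rot: [[0.364, 0.932, -0.005], [0.932, -0.364, 0.005], [0.002, -0.007, -1.0]]
force: [0.4, 0.3, -0.0]
opening: 0.998
grasp_force: 0.0
```

Request:
apply_moves(
  plan="0 0 0 0 0 0;0 0 0 0 0 0;0 0 0 0 0 0;0 0 0 0 0 0;0 0 0 0 0 0;0 0 0 0 0 0",
  gripper=-1,
)

```text
time_s: 3.65
position: [0.4204, -0.2196, 0.0048]
tcp_rot: [[0.364, 0.931, 0.001], [0.931, -0.364, -0.001], [-0.001, 0.002, -1.0]]
force: [-0.4, -0.4, -0.3]
opening: 0.628
grasp_force: 0.0
```

Request:
apply_moves(
  plan="0 0 0 0 0 0;0 0 0 0 0 0;0 0 0 0 0 0",
)

```text
time_s: 3.9
position: [0.42, -0.2194, 0.0042]
tcp_rot: [[0.364, 0.931, 0.0], [0.931, -0.364, -0.0], [-0.0, 0.0, -1.0]]
force: [-0.1, -0.8, 0.0]
opening: 0.398
grasp_force: 0.0
```

```bash
python3 - <<'E'
from h import *; import cv2
s=bot.read_state();print(s["opening"],s["grasp_force"],s["position"])
a=capture("wrist")[:,:,::-1]; b=capture("side")[:,:,::-1][140:290,160:320]
a=cv2.resize(a,(480,360)); b=cv2.resize(b,(320,300),interpolation=cv2.INTER_CUBIC)
o=np.zeros((360,800,3),np.uint8);o[:,:480]=a;o[:300,480:]=b
cv2.imwrite("pics/g1.png",o)
E
```

```text
0.3984431762597982 0.0 [ 0.42002003 -0.21939043  0.00417482]
```

View pics/g1.png

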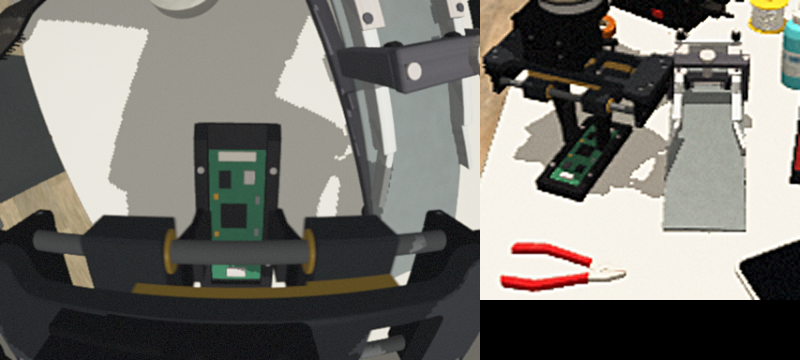

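The fingers straddle the carrier (205–285, 125–280 in the left panel) and look as if they are still closing. I'll keep waiting.

Request:
apply_moves(
  plan="0 0 0 0 0 0;0 0 0 0 0 0;0 0 0 0 0 0;0 0 0 0 0 0",
)

```text
time_s: 4.33
position: [0.4199, -0.2193, 0.004]
tcp_rot: [[0.364, 0.931, -0.0], [0.931, -0.364, 0.0], [0.0, -0.0, -1.0]]
force: [0.3, -0.8, 0.1]
opening: 0.034
grasp_force: 0.0
```

```bash
python3 - <<'E'
from h import *; import cv2
s=bot.read_state();print(s["opening"],s["grasp_force"],s["position"],s["force"],s["joint_positions"])
a=capture("wrist")[:,:,::-1][120:330,150:360]; b=capture("side")[:,:,::-1][160:250,170:270]
a=cv2.resize(a,(400,400)); b=cv2.resize(b,(400,360),interpolation=cv2.INTER_CUBIC)
o=np.zeros((400,800,3),np.uint8);o[:,:400]=a;o[:360,400:]=b
cv2.imwrite("pics/g2.png",o)
E
```

```text
0.03431877341940321 0.0 [ 0.41992718 -0.21930133  0.00400387] [ 0.31842889 -0.81078821  0.13412992] [-4.11258815e+01  3.92290653e+01  1.11968024e+02  1.19049800e-04
  2.88109533e+01 -1.97881454e+01]
```

View pics/g2.png

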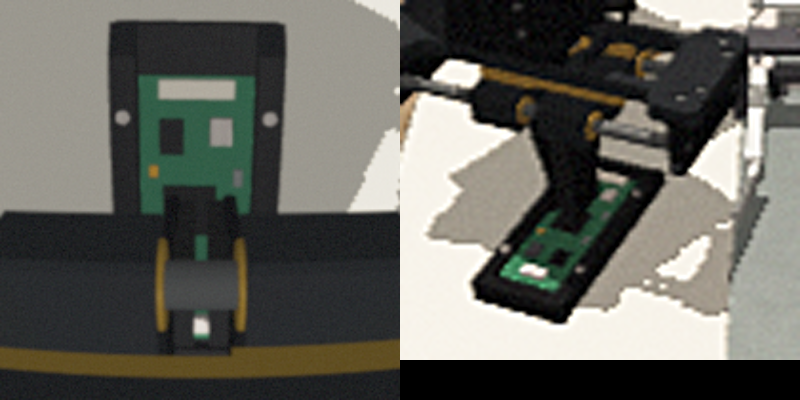

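The fingers closed above the board without touching the rims: the tips are at right panel (572,230) and the carrier hasn't moved. So the real tip height is above what I assumed. I'll check it against the cameras.

```bash
python3 - <<'E'
from h import *; import cv2
S=camera_model("side");p=bot.read_state()["position"]
for dz in (0,.012,.02): 
    q=p+[0,0,dz]; print(dz,((proj(S,q)-[170,160]+.5)*4-.5+[400,0]).round(0), "wrist", ((fproj(wcam(),q)-[150,120]+.5)*400/210).round(0))
print(((proj(S,pose([.4187,-.222,68.3],[[-.065,.028,.014],[-.065,-.028,.014],[0,0,.012]]))-[170,160]+.5)*4+[400,0]).round(0).tolist())
b=cv2.imread("pics/g2.png")[120:300,460:680]; cv2.imwrite("pics/g3.png",cv2.resize(b,(770,595),fx=3,fy=3,interpolation=cv2.INTER_CUBIC))
E
```

```text
0 [[578. 234.]] wrist [[201. 203.]]
0.012 [[576. 218.]] wrist [[201. 217.]]
0.02 [[575. 207.]] wrist [[201. 227.]]
[[472.0, 285.0], [564.0, 311.0], [575.0, 227.0]]
```

View pics/g3.png

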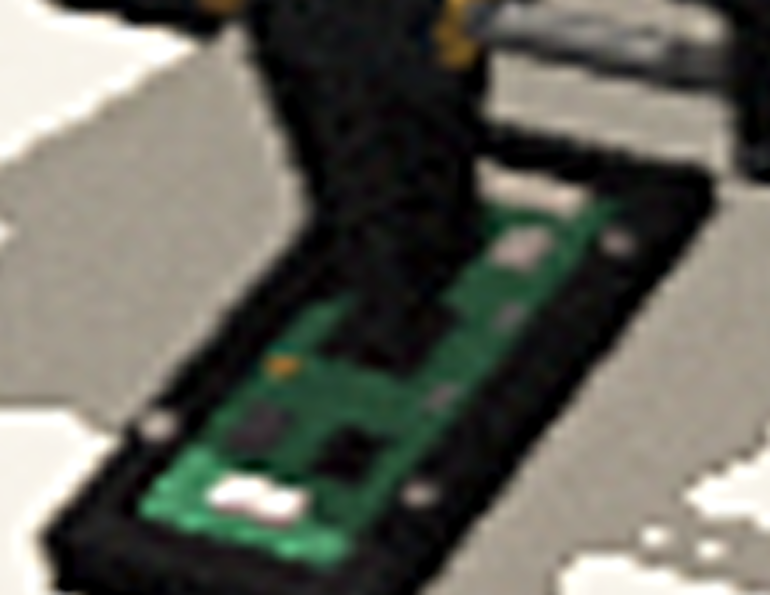

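The tips are at about g3 (390,300), some 17 mm above the reported TCP; x and y agree. I'll reopen, then go down by feel to the bench.

Request:
apply_moves(
  plan="0 0 0 0 0 0;0 0 0 0 0 0;0 0 0 0 0 0;0 0 0 0 0 0;0 0 0 0 0 0;0 0 0 0 0 0;0 0 0 0 0 0;0 0 0 0 0 0;0 0 0 0 0 0;0 0 0 0 0 0",
  gripper=0.8,
)

```text
time_s: 5.27
position: [0.42, -0.2194, 0.0041]
tcp_rot: [[0.364, 0.931, 0.0], [0.931, -0.364, -0.0], [-0.0, 0.0, -1.0]]
force: [0.2, -1.1, -0.1]
opening: 0.689
grasp_force: 0.0
```

Request:
apply_moves(
  plan="0 0 0 0 0 0;0 0 0 0 0 0;0 0 0.1 0 0 0;0 0 0.08 0 0 0;0 0 0.02 0 0 0",
)

```text
time_s: 5.68
position: [0.4197, -0.2191, -0.0067]
tcp_rot: [[0.364, 0.931, -0.001], [0.931, -0.364, 0.001], [0.0, -0.001, -1.0]]
force: [-0.4, 0.4, 0.0]
opening: 0.896
grasp_force: 0.0
```

```bash
python3 - <<'E'
from h import *; import pickle
m=pickle.load(open("w1.pkl","rb")); P0=m["position"].copy()
C=pose([.4187,-.222,68.3],[[-.065,-.028,.014],[-.065,.028,.014],[.065,.028,.009],[.065,-.028,.009]])
D=pose([.5545,-.203,88.2],[deck(0,-.043,0),deck(0,.043,0)])
uv=(np.array([(424,354),(371,353),(368,226),(423,225),(590,323),(517,347)])+.5)/1.5625-.5
def f(o):
    m["position"]=P0+o; return (fproj(m,np.vstack([C,D]))-uv).ravel()
r=least_squares(f,[0,0,0]);print(r.x.round(4),r.fun.reshape(-1,2).round(1).tolist())
E
```

```text
[-0.0015 -0.0003  0.0094] [[1.4, -1.5], [0.3, -0.1], [-0.9, -0.7], [1.2, -0.9], [-1.2, 0.3], [-0.9, 3.1]]
```

Request:
apply_moves(
  plan="0 0 0.05 0 0 0;0 0 0.03 0 0 0;0 0 0 0 0 0",
)

```text
time_s: 5.93
position: [0.4198, -0.2192, -0.0104]
tcp_rot: [[0.364, 0.931, -0.001], [0.931, -0.364, 0.001], [0.0, -0.001, -1.0]]
force: [-0.2, -0.5, -0.0]
opening: 0.898
grasp_force: 0.0
```

Request:
apply_moves(
  plan="0 0 0.03 0 0 0;0 0 0.02 0 0 0;0 0 0 0 0 0",
)

```text
time_s: 6.18
position: [0.4199, -0.2193, -0.0126]
tcp_rot: [[0.364, 0.931, -0.0], [0.931, -0.364, 0.0], [0.0, -0.0, -1.0]]
force: [0.2, 0.3, 1.0]
opening: 0.899
grasp_force: 0.0
```

Request:
apply_moves(
  plan="0 0 0.02 0 0 0;0 0 0.01 0 0 0;0 0 0 0 0 0",
)

```text
time_s: 6.43
position: [0.4199, -0.2193, -0.014]
tcp_rot: [[0.364, 0.931, -0.0], [0.931, -0.364, 0.0], [0.0, -0.0, -1.0]]
force: [-0.2, -0.1, -0.9]
opening: 0.9
grasp_force: 0.0
```

Request:
apply_moves(
  plan="0 0 0.02 0 0 0;0 0 0.02 0 0 0;0 0 0 0 0 0",
)

```text
time_s: 6.68
position: [0.4199, -0.2193, -0.0161]
tcp_rot: [[0.364, 0.931, -0.0], [0.931, -0.364, 0.0], [0.0, -0.0, -1.0]]
force: [0.2, -0.1, 0.0]
opening: 0.898
grasp_force: 0.0
```

Request:
apply_moves(
  plan="0 0 0.02 0 0 0;0 0 0.02 0 0 0;0 0 0 0 0 0",
)

```text
time_s: 6.93
position: [0.4199, -0.2193, -0.0181]
tcp_rot: [[0.364, 0.931, -0.0], [0.931, -0.364, 0.0], [0.0, -0.0, -1.0]]
force: [-0.4, -0.6, -0.6]
opening: 0.899
grasp_force: 0.0
```

Request:
apply_moves(
  plan="0 0 0.02 0 0 0;0 0 0.01 0 0 0;0 0 0 0 0 0",
)

```text
time_s: 7.18
position: [0.4199, -0.2193, -0.0196]
tcp_rot: [[0.364, 0.931, -0.0], [0.931, -0.364, 0.0], [0.0, -0.0, -1.0]]
force: [0.2, 0.0, -0.3]
opening: 0.897
grasp_force: 0.0
```

Request:
apply_moves(
  plan="0 0 0 0 0 0;0 0 0 0 0 0;0 0 0 0 0 0;0 0 0 0 0 0;0 0 0 0 0 0",
  gripper=-1,
)

```text
time_s: 7.6
position: [0.4194, -0.2189, -0.0195]
tcp_rot: [[0.364, 0.931, -0.001], [0.931, -0.364, 0.001], [0.0, -0.001, -1.0]]
force: [-1.2, -0.1, 0.1]
opening: 0.637
grasp_force: 30.0
```

Gripped at 30 N with opening 0.637 (about 55 mm). Now I'll lift and work out the hover pose over the deck.

Request:
apply_moves(
  plan="0 0 -0.3 0 0 0;0 0 -0.4 0 0 0;0 0 -0.5 0 0 0;0 0 -0.3 0 0 0;0 0 0 0 0 0",
)

```text
time_s: 8.02
position: [0.4214, -0.2205, 0.0578]
tcp_rot: [[0.364, 0.931, 0.004], [0.931, -0.364, -0.004], [-0.002, 0.005, -1.0]]
force: [0.4, -0.4, -3.7]
opening: 0.638
grasp_force: 30.0
```

```bash
cat >> h.py <<'E'
CR=[.5545,-.203,88.2]
def deckR(q=CR):
    Z=R.from_euler("z",q[2],degrees=True).as_matrix()@R.from_euler("y",-10,degrees=True).as_matrix() # cols u,Yc,n
    return Z,np.column_stack([Z[:,0],-Z[:,1],-Z[:,2]])
def tgt(s,h,off=(-.003,0,-.0195),q=CR):
    Z,T=deckR(q); return pose(q,[deck(s,0,h)])[0]-T@np.array(off),T
def rows(p0,R0,p1,R1,n):
    rv=R.from_matrix(R0.T@R1).as_rotvec(); p,Rc,out=p0.copy(),R0.copy(),[]
    for i in range(n):
        out.append(np.r_[Rc.T@(p1-p0)/n/.05,rv/n/2/np.pi]); Rc=Rc@R.from_rotvec(rv/n).as_matrix()
    return ";".join(" ".join(f"{v:.4g}" for v in o.round(4)) for o in out)
E
python3 - <<'E'
from h import *
s=bot.read_state(); p,T=tgt(.035,.04); print(s["position"],p,T.round(3),s["grasp_force"],s["force"])
print(rows(s["position"],s["tcp_rot"],p,T,5))
E
```

```text
[ 0.42144011 -0.22046427  0.05781446] [ 0.55138603 -0.30208817  0.03278719] [[ 0.031  1.     0.005]
 [ 0.984 -0.031  0.174]
 [ 0.174 -0.    -0.985]] 29.963300228118896 [ 0.36506857 -0.3846868  -3.68956359]
-0.1149 0.6024 0.1035 0.0011 0.0056 -0.0108;-0.159 0.5938 0.0945 0.0011 0.0056 -0.0108;-0.2021 0.5821 0.0841 0.0011 0.0056 -0.0108;-0.2439 0.5675 0.0723 0.0011 0.0056 -0.0108;-0.2842 0.55 0.0592 0.0011 0.0056 -0.0108
```

Request:
apply_moves(
  plan="-0.115 0.602 0.1035 0.0011 0.0056 -0.0108;-0.159 0.594 0.0945 0.0011 0.0056 -0.0108;-0.202 0.582 0.084 0.0011 0.0056 -0.0108;-0.244 0.5675 0.072 0.0011 0.0056 -0.0108;-0.284 0.55 0.059 0.0011 0.0056 -0.0108;0 0 0 0 0 0;0 0 0 0 0 0",
)

```text
time_s: 8.6
position: [0.5503, -0.3023, 0.0271]
tcp_rot: [[0.033, 0.999, 0.001], [0.984, -0.033, 0.178], [0.177, -0.005, -0.984]]
force: [-0.4, 0.2, -3.3]
opening: 0.642
grasp_force: 30.0
```

```bash
python3 - <<'E'
from h import *; import cv2,pickle
s=bot.read_state(); p,T=tgt(.035,.04); print((s["position"]-p).round(4),(s["tcp_rot"]-T).round(3).max(),s["force"])
pickle.dump(wcam(),open("w2.pkl","wb")); w=capture("wrist")[:,:,::-1]; b=capture("side")[:,:,::-1];t=capture("top")[:,:,::-1]
for n,i in(("w2",w),("s2",b),("t2",t)): cv2.imwrite(f"pics/raw_{n}.png",i)
o=np.zeros((600,800,3),np.uint8)
o[:360,:480]=cv2.resize(w,(480,360),interpolation=cv2.INTER_CUBIC)
o[:300,480:]=cv2.resize(b[150:270,200:328],(320,300),interpolation=cv2.INTER_CUBIC)
o[300:600,480:]=cv2.resize(t[140:260,195:323],(320,300),interpolation=cv2.INTER_CUBIC)
cv2.imwrite("pics/c2.png",o)
E
```

```text
[-0.0011 -0.0002 -0.0057] 0.004 [-0.4129126   0.23199079 -3.3180051 ]
```

View pics/c2.png

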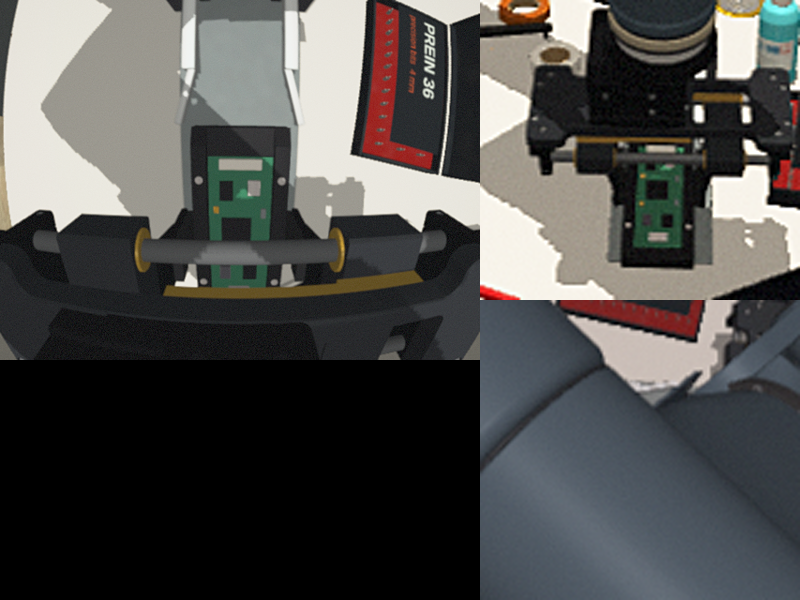

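The wrist view shows the carrier (191–291 at row 128, centre 241) centred on the channel (centre about 240), yaw aligned, with the nose just short of the guides. I'll lower it along the deck normal by feel.

Request:
apply_moves(
  plan="0 0 0.2 0 0 0;0 0 0.2 0 0 0;0 0 0.1 0 0 0;0 0 0 0 0 0",
)

```text
time_s: 9.08
position: [0.5482, -0.2945, 0.0033]
tcp_rot: [[0.032, 0.999, -0.002], [0.983, -0.031, 0.18], [0.18, -0.008, -0.984]]
force: [0.1, 0.3, -3.2]
opening: 0.64
grasp_force: 30.0
```

```bash
cat >> h.py <<'E'
def where(off=(-.003,0,-.0195),q=CR):
    s=bot.read_state(); Z,T=deckR(q); c=s["position"]+s["tcp_rot"]@np.array(off)-pose(q,[deck(0,0,0)])[0]
    print("s,y,h mm",(Z.T@c*1000).round(1),"roterr(tool,deg)",R.from_matrix(s["tcp_rot"].T@T).as_rotvec(degrees=True).round(2),"F(u,y,n)",(Z.T@s["force"]).round(1),"t",round(s["time_s"],2),"op",round(s["opening"],3),"gf",round(s["grasp_force"],1))
E
python3 -c "from h import *; where()"
```

```text
s,y,h mm [37.1  3.2  9.6] roterr(tool,deg) [-0.43 -0.39 -0.07] F(u,y,n) [-0.2 -0.1 -3.2] t 9.08 op 0.64 gf 30.0
```

Request:
apply_moves(
  plan="0 0.05 0.04 -0.0012 -0.0011 0;0 0 0.06 0 0 0;0 0 0.03 0 0 0;0 0 0 0 0 0",
)

```text
time_s: 9.42
position: [0.5523, -0.2952, -0.0015]
tcp_rot: [[0.032, 0.999, 0.009], [0.985, -0.033, 0.171], [0.171, 0.003, -0.985]]
force: [-0.0, -0.2, -3.4]
opening: 0.639
grasp_force: 30.0
```

```bash
python3 -c "from h import *; where()"
```

```text
s,y,h mm [35.9 -0.6  5.1] roterr(tool,deg) [ 0.18  0.17 -0.06] F(u,y,n) [-0.8  0.  -3.3] t 9.42 op 0.639 gf 30.0
```

Request:
apply_moves(
  plan="0 0 0.04 0 0 0;0 0 0.02 0 0 0;0 0 0 0 0 0",
)

```text
time_s: 9.67
position: [0.5523, -0.2949, -0.0044]
tcp_rot: [[0.032, 0.999, 0.009], [0.985, -0.033, 0.171], [0.171, 0.003, -0.985]]
force: [0.7, 0.4, -2.8]
opening: 0.636
grasp_force: 30.0
```

```bash
python3 -c "from h import *; where()"
```

```text
s,y,h mm [35.7 -0.6  2.1] roterr(tool,deg) [ 0.19  0.17 -0.07] F(u,y,n) [-0.1 -0.7 -2.9] t 9.67 op 0.636 gf 30.0
```

Request:
apply_moves(
  plan="0 0 0.03 0 0 0;0 0 0 0 0 0;0 0 0 0 0 0",
)

```text
time_s: 9.92
position: [0.5523, -0.2946, -0.0058]
tcp_rot: [[0.032, 0.999, 0.009], [0.985, -0.033, 0.171], [0.171, 0.003, -0.985]]
force: [-0.2, 0.2, -3.3]
opening: 0.636
grasp_force: 30.0
```

Request:
apply_moves(
  plan="0 0 0.02 0 0 0;0 0 0 0 0 0",
)

```text
time_s: 10.08
position: [0.5525, -0.2947, -0.0064]
tcp_rot: [[0.032, 0.999, 0.009], [0.985, -0.033, 0.17], [0.17, 0.003, -0.985]]
force: [-0.7, -0.3, -0.3]
opening: 0.636
grasp_force: 30.0
```

Contact is felt exactly at h≈0, where the model puts the deck. Next: release, retreat, close the fingers and go behind the tail.

Request:
apply_moves(
  plan="0 0 0.005 0 0 0;0 0 0 0 0 0;0 0 0 0 0 0;0 0 0 0 0 0;0 0 0 0 0 0",
  gripper=0.6,
)

```text
time_s: 10.5
position: [0.5525, -0.2945, -0.0069]
tcp_rot: [[0.032, 0.999, 0.009], [0.985, -0.033, 0.17], [0.17, 0.003, -0.985]]
force: [-0.4, 0.0, -0.8]
opening: 0.792
grasp_force: 0.0
```

```bash
python3 -c "from h import *; where()"
```

```text
s,y,h mm [35.7 -0.8 -0.4] roterr(tool,deg) [ 0.21  0.18 -0.06] F(u,y,n) [-0.1  0.4 -0.8] t 10.5 op 0.792 gf 0.0
```

Request:
apply_moves(
  plan="0 0 -0.3 0 0 0;0 0 -0.3 0 0 0;0 0 0 0 0 0",
)

```text
time_s: 10.75
position: [0.5539, -0.3014, 0.025]
tcp_rot: [[0.032, 0.999, 0.013], [0.985, -0.033, 0.167], [0.167, 0.007, -0.986]]
force: [0.9, -0.4, 0.8]
opening: 0.803
grasp_force: 0.0
```

Request:
apply_moves(
  plan="-0.5 0 0 0.0003 0.0003 0;-0.5 0 0 0 0 0;-0.5 0 0 0 0 0;-0.2 0 0 0 0 0;0 0 0 0 0 0;0 0 0 0 0 0;0 0 0 0 0 0;0 0 0 0 0 0;0 0 0 0 0 0",
  gripper=-0.8,
)

```text
time_s: 11.5
position: [0.5496, -0.3817, 0.0082]
tcp_rot: [[0.031, 1.0, 0.006], [0.984, -0.031, 0.173], [0.173, 0.001, -0.985]]
force: [-0.5, 0.2, 0.0]
opening: 0.201
grasp_force: 0.0
```

```bash
python3 - <<'E'
from h import *; import cv2
where((0,0,-.0195))
b=capture("side")[:,:,::-1]; w=capture("wrist")[:,:,::-1]
cv2.imwrite("pics/raw_s3.png",b);cv2.imwrite("pics/raw_w3.png",w)
o=np.zeros((600,800,3),np.uint8)
o[:360,:480]=cv2.resize(w,(480,360),interpolation=cv2.INTER_CUBIC)
o[:400,480:]=cv2.resize(b[150:275,210:310],(320,400),interpolation=cv2.INTER_CUBIC)
cv2.imwrite("pics/c3.png",o)
E
```

```text
s,y,h mm [-44.7  -0.7  29.6] roterr(tool,deg) [0.05 0.03 0.01] F(u,y,n) [0.1 0.5 0. ] t 11.5 op 0.201 gf 0.0
```

View pics/c3.png

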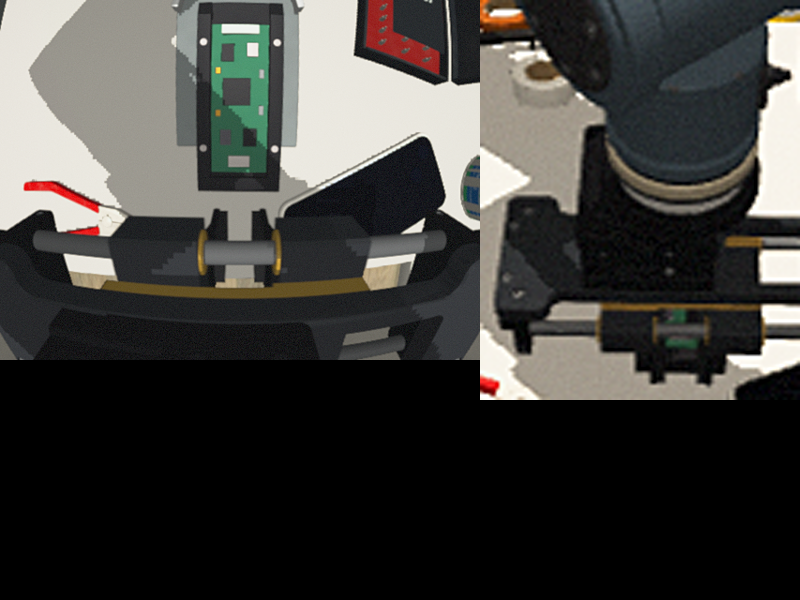

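The carrier lies straight on the deck: its tail edge spans 198–278 at row 188 (centre 238) and the deck spans 177–297. The fingers are centred behind it at 238. Now I go down behind the tail.

Request:
apply_moves(
  plan="-0.12 0 0.1 0 0 0;0 0 0.15 0 0 0;0 0 0.12 0 0 0;0 0 0.06 0 0 0;0 0 0 0 0 0",
)

```text
time_s: 12.02
position: [0.5485, -0.3843, -0.0159]
tcp_rot: [[0.032, 0.999, 0.005], [0.984, -0.033, 0.175], [0.175, -0.001, -0.985]]
force: [0.4, 0.1, 0.9]
opening: 0.1
grasp_force: 0.0
```

```bash
python3 -c "from h import *; where((0,0,-.0195))"
```

```text
s,y,h mm [-51.5   0.3   6.4] roterr(tool,deg) [-0.04 -0.07 -0.08] F(u,y,n) [ 0.2 -0.4  0.9] t 12.02 op 0.1 gf 0.0
```

Request:
apply_moves(
  plan="0.06 0 0 0 0 0;0.06 0 0 0 0 0;0.06 0 0 0 0 0;0.06 0 0 0 0 0;0.06 0 0 0 0 0;0.06 0 0 0 0 0;0.08 0 0 0 0 0;0.08 0 0 0 0 0;0.08 0 0 0 0 0;0.08 0 0 0 0 0",
)

```text
time_s: 12.85
position: [0.5507, -0.3522, -0.008]
tcp_rot: [[0.032, 0.999, 0.008], [0.985, -0.033, 0.171], [0.171, 0.002, -0.985]]
force: [0.2, -3.4, 0.2]
opening: 0.1
grasp_force: 1.5
```

```bash
python3 -c "from h import *; where((0,0,-.0195))"
```

```text
s,y,h mm [-18.4  -0.9   8.5] roterr(tool,deg) [ 0.13  0.14 -0.06] F(u,y,n) [-3.3 -0.4  0.8] t 12.85 op 0.1 gf 1.5
```

Request:
apply_moves(
  plan="0.08 0 0.01 0 0 0;0.08 0 0.01 0 0 0;0.08 0 0.01 0 0 0;0.08 0 0 0 0 0;0.08 0 0 0 0 0;0.08 0 0 0 0 0;0.08 0 0 0 0 0;0.08 0 0 0 0 0;0.08 0 0 0 0 0;0.08 0 0 0 0 0",
)

```text
time_s: 13.68
position: [0.5532, -0.3148, -0.0016]
tcp_rot: [[0.032, 0.999, 0.01], [0.985, -0.033, 0.167], [0.167, 0.005, -0.986]]
force: [-1.1, -6.6, 3.7]
opening: 0.1
grasp_force: 2.9
```

```bash
python3 -c "from h import *; where((0,0,-.0195))"
```

```text
s,y,h mm [19.7 -2.1  8.3] roterr(tool,deg) [ 0.3   0.37 -0.03] F(u,y,n) [-5.9  0.9  4.8] t 13.68 op 0.1 gf 2.9
```

Request:
apply_moves(
  plan="0 -0.02 -0.02 0.0008 0.001 0;0 -0.02 -0.02 0 0 0;0 0 0 0 0 0;0 0 0 0 0 0",
)

```text
time_s: 14.02
position: [0.5493, -0.3118, -0.0012]
tcp_rot: [[0.032, 0.999, 0.001], [0.983, -0.032, 0.18], [0.18, -0.005, -0.984]]
force: [0.3, -0.8, 0.6]
opening: 0.098
grasp_force: 0.5
```

```bash
python3 -c "from h import *; where((0,0,-.0195))"
```

```text
s,y,h mm [22.3  1.7  8.2] roterr(tool,deg) [-0.26 -0.38 -0.08] F(u,y,n) [-0.7 -0.3  0.8] t 14.02 op 0.098 gf 0.5
```

Request:
apply_moves(
  plan="0.06 0.02 0 -0.0004 -0.0005 0;0.06 0 0 0 0 0;0.06 0 0 0 0 0;0.06 0 0 0 0 0;0.06 0 0 0 0 0;0.06 0 0 0 0 0",
)

```text
time_s: 14.52
position: [0.5511, -0.2941, 0.002]
tcp_rot: [[0.032, 0.999, 0.004], [0.984, -0.032, 0.176], [0.176, -0.002, -0.984]]
force: [0.9, -1.3, -1.3]
opening: 0.095
grasp_force: 0.8
```

```bash
python3 -c "from h import *; where((0,0,-.0195))"
```

```text
s,y,h mm [40.4  0.5  8.3] roterr(tool,deg) [-0.1  -0.16 -0.06] F(u,y,n) [-1.5 -1.  -1.1] t 14.52 op 0.095 gf 0.8
```

Request:
apply_moves(
  plan="0.06 0 0 0 0 0;0.06 0 0 0 0 0;0.06 0 0 0 0 0;0.06 0 0 0 0 0;0.06 0 0 0 0 0;0.06 0 0 0 0 0;0.06 0 0 0 0 0;0.06 0 0 0 0 0",
)

```text
time_s: 15.18
position: [0.5525, -0.2729, 0.0066]
tcp_rot: [[0.032, 0.999, 0.006], [0.984, -0.032, 0.173], [0.173, 0.0, -0.985]]
force: [-0.7, -5.0, -2.0]
opening: 0.098
grasp_force: 2.5
```

```bash
python3 -c "from h import *; where((0,0,-.0195))"
```

```text
s,y,h mm [62.3 -0.2  9.1] roterr(tool,deg) [ 0.02  0.06 -0.05] F(u,y,n) [-5.2  0.5 -1.1] t 15.18 op 0.098 gf 2.5
```

Request:
apply_moves(
  plan="0.06 0 0.01 0 0 0;0.06 0 0.01 0 0 0;0.06 0 0.01 0 0 0;0.06 0 0.01 0 0 0;0.06 0 0 0 0 0;0.06 0 0 0 0 0;0.06 0 0 0 0 0",
)

```text
time_s: 15.77
position: [0.5541, -0.253, 0.0091]
tcp_rot: [[0.031, 0.999, 0.008], [0.985, -0.032, 0.17], [0.17, 0.002, -0.985]]
force: [-1.0, -8.1, 0.4]
opening: 0.102
grasp_force: 3.8
```

```bash
python3 -c "from h import *; where((0,0,-.0195))"
```

```text
s,y,h mm [82.4 -1.1  8.2] roterr(tool,deg) [ 0.14  0.19 -0.02] F(u,y,n) [-7.9  0.8  1.8] t 15.77 op 0.102 gf 3.8
```

Request:
apply_moves(
  plan="0.03 0 0 0 0 0;0.03 0 0 0 0 0;0.03 0 0 0 0 0;0.03 0 0 0 0 0;0.03 0 0 0 0 0;0.03 0 0 0 0 0",
)

```text
time_s: 16.27
position: [0.5543, -0.2441, 0.0107]
tcp_rot: [[0.031, 0.999, 0.008], [0.985, -0.032, 0.17], [0.171, 0.002, -0.985]]
force: [-1.6, -8.1, 1.4]
opening: 0.101
grasp_force: 3.8
```

```bash
python3 -c "from h import *; where((0,0,-.0195))"
```

```text
s,y,h mm [91.4 -1.1  8.1] roterr(tool,deg) [ 0.13  0.18 -0.02] F(u,y,n) [-7.8  1.3  2.8] t 16.27 op 0.101 gf 3.8
```

Request:
apply_moves(
  plan="0.03 0 0 0 0 0;0.03 0 0 0 0 0;0.03 0 0 0 0 0;0.03 0 0 0 0 0",
)

```text
time_s: 16.6
position: [0.5545, -0.2382, 0.0117]
tcp_rot: [[0.031, 0.999, 0.008], [0.985, -0.032, 0.171], [0.171, 0.002, -0.985]]
force: [-1.4, -8.4, 1.2]
opening: 0.099
grasp_force: 3.8
```

Request:
apply_moves(
  plan="0.03 0 0 0 0 0;0.03 0 0 0 0 0;0.03 0 0 0 0 0",
)

```text
time_s: 16.85
position: [0.5547, -0.2337, 0.0125]
tcp_rot: [[0.031, 0.999, 0.008], [0.985, -0.032, 0.171], [0.171, 0.002, -0.985]]
force: [-1.7, -8.3, 2.0]
opening: 0.1
grasp_force: 3.8
```

```bash
python3 -c "from h import *; where((0,0,-.0195))"
```

```text
s,y,h mm [101.9  -1.1   8.1] roterr(tool,deg) [ 0.13  0.17 -0.02] F(u,y,n) [-7.9  1.4  3.4] t 16.85 op 0.1 gf 3.8
```

Request:
apply_moves(
  plan="0.03 0 0 0 0 0;0.03 0 0 0 0 0;0.03 0 0 0 0 0",
)

```text
time_s: 17.1
position: [0.5548, -0.2293, 0.0133]
tcp_rot: [[0.031, 0.999, 0.008], [0.985, -0.032, 0.171], [0.171, 0.002, -0.985]]
force: [-1.0, -6.8, 1.7]
opening: 0.101
grasp_force: 3.8
```

Request:
apply_moves(
  plan="0.03 0 0 0 0 0;0.03 0 0 0 0 0;0.03 0 0 0 0 0",
)

```text
time_s: 17.35
position: [0.555, -0.2249, 0.0141]
tcp_rot: [[0.031, 0.999, 0.008], [0.985, -0.032, 0.17], [0.171, 0.002, -0.985]]
force: [-1.3, -8.7, 0.6]
opening: 0.101
grasp_force: 4.0
```

Request:
apply_moves(
  plan="0.03 0 0 0 0 0;0.03 0 0 0 0 0",
)

```text
time_s: 17.52
position: [0.5551, -0.2221, 0.0146]
tcp_rot: [[0.031, 0.999, 0.008], [0.985, -0.032, 0.17], [0.17, 0.002, -0.985]]
force: [-1.8, -8.0, 0.8]
opening: 0.103
grasp_force: 4.1
```

Request:
apply_moves(
  plan="0.03 0 0 0 0 0;0.03 0 0 0 0 0",
)

```text
time_s: 17.68
position: [0.5553, -0.2205, 0.015]
tcp_rot: [[0.03, 1.0, 0.008], [0.985, -0.031, 0.167], [0.168, 0.003, -0.986]]
force: [-2.6, -13.3, -2.0]
opening: 0.1
grasp_force: 6.8
```

Request:
apply_moves(
  plan="0.02 0 0 0 0 0;0.02 0 0 0 0 0;0 0 0 0 0 0",
)

```text
time_s: 17.93
position: [0.5553, -0.2204, 0.015]
tcp_rot: [[0.03, 1.0, 0.008], [0.986, -0.03, 0.164], [0.165, 0.003, -0.986]]
force: [-2.9, -15.0, -2.2]
opening: 0.104
grasp_force: 7.6
```

```bash
python3 -c "from h import *; where((0,0,-.0195))"
```

```text
s,y,h mm [115.6  -1.3   8.3] roterr(tool,deg) [0.18 0.52 0.09] F(u,y,n) [-15.3   2.5   0.5] t 17.93 op 0.104 gf 7.6
```

Request:
apply_moves(
  plan="0.02 0 0 0 0 0;0.02 0 0 0 0 0;0.02 0 0 0 0 0;0 0 0 0 0 0",
)

```text
time_s: 18.27
position: [0.5555, -0.2202, 0.0152]
tcp_rot: [[0.028, 1.0, 0.009], [0.987, -0.03, 0.16], [0.16, 0.004, -0.987]]
force: [-4.1, -20.6, -4.5]
opening: 0.103
grasp_force: 10.5
```

```bash
python3 -c "from h import *; where((0,0,-.0195))"
```

```text
s,y,h mm [115.9  -1.4   8.4] roterr(tool,deg) [0.22 0.79 0.15] F(u,y,n) [-21.2   3.4  -0.9] t 18.27 op 0.103 gf 10.5
```

Firm stop: the push rises to 21 N with no further travel at nose s ≈ 255. I'll back off gently, lift clear and check numerically that the carrier stayed.

Request:
apply_moves(
  plan="-0.06 0 0 0 0 0;-0.08 0 0 0 0 0;-0.1 0 0 0 0 0;-0.2 0 0 0 0 0;-0.3 0 0 0 0 0;-0.3 0 0 0 0 0;-0.3 0 -0.2 0 0 0;-0.3 0 -0.4 0 0 0;0 0 -0.5 0 0 0;0 0 -0.5 0 0 0",
)

```text
time_s: 19.1
position: [0.5503, -0.3079, 0.079]
tcp_rot: [[0.034, 0.999, 0.003], [0.984, -0.034, 0.177], [0.177, -0.003, -0.984]]
force: [0.4, -0.0, 0.1]
opening: 0.1
grasp_force: 0.0
```

Request:
apply_moves(
  plan="-0.4 0 -0.2 0 0 0;0 0 0 0 0 0;0 0 0 0 0 0;0 0 0 0 0 0",
)

```text
time_s: 19.43
position: [0.5494, -0.3268, 0.0846]
tcp_rot: [[0.033, 0.999, 0.003], [0.983, -0.033, 0.178], [0.178, -0.003, -0.984]]
force: [-0.1, 0.1, -1.1]
opening: 0.099
grasp_force: 0.0
```

```bash
python3 - <<'E'
from h import *; import cv2
where((0,0,-.0195)); m=wcam(); im=capture("wrist"); cv2.imwrite("pics/raw_w4.png",im[:,:,::-1])
off=m["rotation"]*0 # correct camera for the tool-z offset (true tool ~19 mm behind reported)
R0=bot.read_state()["tcp_rot"]
for corr in (0,.0195):
    mm=dict(m); mm["position"]=m["position"]-R0[:,2]*corr
    print("corr",corr)
    for y in (-.022,.0,.022):
        P=np.array([pose(CR,[deck(s/1000,y,.014)])[0] for s in range(90,262,4)]); uv=fproj(mm,P)
        g=cv2.remap(im,uv[:,0].astype(np.float32)[:,None],uv[:,1].astype(np.float32)[:,None],cv2.INTER_LINEAR)[:,0].mean(1).astype(int)
        print(y,list(zip(range(90,262,4),g.tolist())))
E
```

```text
s,y,h mm [22.5  1.2 95.4] roterr(tool,deg) [-0.16 -0.26 -0.13] F(u,y,n) [-0.1  0.1 -1.1] t 19.43 op 0.099 gf 0.0
corr 0
-0.022 [(90, 154), (94, 157), (98, 157), (102, 154), (106, 153), (110, 154), (114, 156), (118, 155), (122, 144), (126, 45), (130, 76), (134, 75), (138, 74), (142, 74), (146, 72), (150, 70), (154, 76), (158, 160), (162, 66), (166, 66), (170, 68), (174, 64), (178, 43), (182, 40), (186, 26), (190, 28), (194, 67), (198, 0), (202, 0), (206, 0), (210, 0), (214, 0), (218, 0), (222, 0), (226, 0), (230, 0), (234, 0), (238, 0), (242, 0), (246, 0), (250, 0), (254, 0), (258, 0)]
0.0 [(90, 158), (94, 156), (98, 158), (102, 156), (106, 154), (110, 155), (114, 155), (118, 156), (122, 156), (126, 43), (130, 77), (134, 77), (138, 71), (142, 111), (146, 239), (150, 238), (154, 114), (158, 114), (162, 112), (166, 113), (170, 111), (174, 78), (178, 70), (182, 72), (186, 43), (190, 46), (194, 59), (198, 0), (202, 0), (206, 0), (210, 0), (214, 0), (218, 0), (222, 0), (226, 0), (230, 0), (234, 0), (238, 0), (242, 0), (246, 0), (250, 0), (254, 0), (258, 0)]
0.022 [(90, 99), (94, 105), (98,
[... 1177 characters left out ...]
74, 114), (178, 109), (182, 69), (186, 72), (190, 58), (194, 46), (198, 44), (202, 25), (206, 0), (210, 0), (214, 0), (218, 0), (222, 0), (226, 0), (230, 0), (234, 0), (238, 0), (242, 0), (246, 0), (250, 0), (254, 0), (258, 0)]
0.022 [(90, 96), (94, 146), (98, 158), (102, 157), (106, 158), (110, 158), (114, 158), (118, 158), (122, 157), (126, 107), (130, 77), (134, 76), (138, 74), (142, 74), (146, 74), (150, 77), (154, 73), (158, 70), (162, 128), (166, 69), (170, 69), (174, 69), (178, 69), (182, 59), (186, 43), (190, 44), (194, 27), (198, 29), (202, 52), (206, 0), (210, 0), (214, 0), (218, 0), (222, 0), (226, 0), (230, 0), (234, 0), (238, 0), (242, 0), (246, 0), (250, 0), (254, 0), (258, 0)]
```

```bash
python3 - <<'E'
from h import *
T=camera_model("top"); 
for s in (245,250,255,260,265): print(s,((proj(T,pose(CR,[deck(s/1000,0,.005)]))-[195,155]+.5)*5).round(0))
E
```

```text
245 [[ 87. 156.]]
250 [[ 77. 156.]]
255 [[ 66. 155.]]
260 [[ 56. 154.]]
265 [[ 46. 153.]]
```

The brass pin in the first top crop sits at s ≈ 252, which puts the stop at about 255. That matches the measured nose at about 255–256, so I'm handing in.

```bash
python3 -c "
from rig import bot
print(bot.hand_in())"
```

```text
the job is handed in; nothing more can be done
None
```

I handed the job in at about 19.5 s. The carrier rests against the top stop with its nose at s ≈ 255 mm and the pin pressed in, judging by position and a push that rose to 21 N with no further travel. The gripper is clear.

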